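Roll the handle blank into the marking V-block

ROBOT

A 7-joint arm with a two-finger parallel gripper is mounted at the origin on the work surface. World frame = base frame: x ahead of the robot, y to its left, z up, the work surface at z = 0. Lengths are in m, angles in degrees, forces in N, time in s.
With the tool pointing down it reaches from about 0.35 to 0.775 m from the base axis. Payload 3.1 kg.
Tool frame: the origin (TCP) lies on the centre line of the jaws, within the pads' length; the fingertips stand 17 mm ahead of it and the grasp point (between the pads) lies 2 mm behind it (robot.tip_reach is the distance from the TCP to the fingertips, in m); z points along the fingers, y is the direction in which the jaws open and shut (so a half turn about z gives the same grasp; the last joint's range is limited). The gripper opens to 85 mm and grips with 20 to 120 N. Pads are 22 mm wide; open, the fingers measure 114 mm over their backs; the gripper's body (76 mm by 85 mm) begins 54 mm behind the grasp point. The pads swing forward as they close: fully open they stand 13 mm farther back than shut.
Start: joints at [-71.144, 17.813, 0.802, 86.603, -0.252, 75.585, -1.558], TCP at [0.199, 0.513, 0.248] pointing down, gripper open.
Joint ranges: [-154.91, 154.91], [-16.99, 109.72], [-72.82, 74.43], [7.12, 147.25], [-82.49, 262.49], [11.32, 116.49], [-174.64, 174.64]. Speed limits (degrees/s): [159.86, 159.86, 180, 180, 180, 180, 180].

INTERFACE

Orientations are given as [roll, pitch, yaw] about the fixed x, y, z axes, in that order (R = Rz(yaw) Ry(pitch) Rx(roll)).
In Python, from station import robot, fingers, vision, workorder, recognise gives the robot as it stands. Calls block until the motion is done:
- robot.move_to(position, orientation): joint-space move of the TCP to a pose.
- robot.line_to(position, orientation=None, velocity=0.15, f_stop=None): straight line of the TCP; orientation=None keeps the orientation; velocity is the mean speed in m/s. With f_stop (N) it stops when the force on the tool has changed by that much, and returns True; else False.
- robot.move_j(angles): joint-space move.
- fingers.gripper_to(opening, force=None): opening from 0.0 (shut) to 1.0 (fully open); force is the grip in N (None keeps the last); returns when the fingers have stopped.
- robot.pause(seconds).
- robot.inverse_kinematics(position, orientation): joint angles nearest the present ones, or None.
- vision.grab_frame(name): name is "side" or "top"; returns the picture (400x640x3 uint8, red, green, blue); there is no depth.
- vision.calibration(name): a dict with "mtx" (3x3 intrinsics, pixels), "k1" (the pictures are not rectified: a ray, as slopes to the right and down, at radius r is drawn at 1 + k1 r^2 times it, then the intrinsics apply), "extrinsics" (4x4, takes a point from world to camera coordinates). Camera axes: x right, y up, looking along -z (the intrinsics and any distortion apply to the point x, -y, -z); pixel columns grow to the right and rows downward; lengths in m; the calibration is good to about 2 mm. A picture is of the moment at which its call begins. calibration takes no time and is no camera call.
A pose or a line that the arm cannot do raises robot.PlanningError and nothing moves.
- workorder.close_job(): hands the job in, once; it reports no verdict.
Trained networks look in the newest picture that a camera, given by its name, has taken for a name from the list of things; names that differ only in an ending like _2 or _b are one class to them, and where a whole thing is asked for, a point or a joint stands for the part that bears it (a point fixed in the world has none). Each returns a list of dicts, best first, with "p" (0 to 1); they miss things now and then, are a little off and sometimes report something else, mostly with a low value. They report only what shows in the picture. A call takes as long as a camera call. They do not tell look-alikes from the thing itself.
- recognise(label, camera): "rect" ([centre column, centre row, width, height] in pixels, round what is visible of it).
Readings, each from a call of its own:
- robot.current_time_s(): time.
- robot.current_joint_positions(): joint angles.
- robot.current_dq(): joint speeds.
- robot.current_joint_torque(): joint torques, N m.
- robot.current_tool_pos(): TCP position.
- robot.current_eef_rot(): TCP orientation.
- robot.current_contact_force(): force on the tool from outside, world axes, zero at the start.
- robot.current_torque(): the same for the moment, N m.
- robot.current_finger_gap(): opening from 0.0 (shut) to 1.0 (fully open).
Only numpy, scipy, OpenCV 4.12 (cv2) and the standard library are available. Lean on these libraries where they do the work, as an engineer would, in place of code of your own. Each camera call takes 0.05 s, during which the arm holds its last target.

TASK

Load the round beech handle blank for marking out: with your fingertips against its side, roll it along the bench, up the ramp and over into the V of the dark wooden V-block, then push gently on its free end so that it slides along the V until its other end rests against the brass end stop. Do not pinch or lift the blank, leave it lying in the V against the stop, and leave everything else on the bench where it is.

Things in the scene. Friction and masses are not known exactly. Their poses are not given: they have to be found in the camera images.
- blank: the handle blank: plain pale waxed beech bar, round, 44 mm diameter, 170 mm long, flat ends, 0.15 to 0.24 kg, loose on the bench on the ramp side of the V-block, within 9 degrees of the V's direction. Origin mid-length on its axis, 22 mm above the bench; x along the axis, away from the robot; y, z turn with it. Pushed by an upright finger it rolls; let go on the flat it soon stops
- vblock: the V-block: low dark wooden block, 220 mm long, screwed to the bench, a 120 degree V along its top. Origin on the bench under the bottom of the V, midway along. x along the V, roughly away from the robot; y towards the ramp side, where the blank starts; z up. V bottom 2 mm high; back flank rises to 26.2 mm at y = -42 mm; flat back rail with a steel rule to y = -64 mm; +x end open
- ramp_toe (a point): foot of the V-block's ramp, midway along, at the bench (y = +71 mm in the block's frame). The ramp rises evenly from here over 52 mm to the lip and is as long as the block. A blank that comes slightly askew rolls back against the fingers on the slope, so two fingertips (or one at mid-length) square to the block bring it in line. Axes as the V-block's
- lip (a point): top of the ramp, midway along: the 2 mm wide lip between ramp and V, 11.8 mm high, at y = +17 to +19 mm in the block's frame. Once its axis is past the lip the blank drops into the V by its own weight and settles with its axis over the bottom of the V, 27.4 mm above the bench
- stop_face (a point): face of the brass end stop at the robot's end (-x) of the V, at the seated blank's axis height, looking along the block's +x. Plate 6 mm thick, 44 mm high, y = -30 to +20 mm in the block's frame. Home, the blank's middle is 85 mm from here along +x; it starts 35 to 65 mm farther along +x than that, so it must not be rolled in over the stop. Axes as the V-block's
- case: small oak carry case with a brass latch and a bow handle, 150 x 240 mm, 133 mm high; bystander. Origin at the centre of its underside
- trumpet: tin trumpet prop standing on its bell, 104 mm across, 258 mm high; bystander. Origin at the centre of its underside
- eyes: pair of blue glass bead eyes on a pale wood strip 62 x 24 mm, 25 mm high; bystander. Origin at the centre of its underside
- beak: carved crow beak in black gloss, about 95 x 38 mm, 40 mm high, point to +x; bystander. Origin on the underside
- clamp: steel spring clamp lying on its side, about 140 x 65 mm, 24 mm high, tips to +x; bystander. Origin on the underside near the pivot
- square: try square lying flat: dark wooden stock 115 mm long and 18 mm high (along y, at x = -65 mm), steel blade 150 mm long along x at y = +38 mm; bystander. Origin on the underside
- pencil: flat red carpenter's pencil, 171 mm long (along x), 12 mm wide, 8 mm high; bystander. Origin on the underside
There are look-alikes about, which are no part of the job. What is meant by the blank is not purple, and is the smaller of those in its own colour.

How it is judged:
By the outcome, as a careful person would: the job done as asked, in the order asked, and still so for the second after the job is handed in, with the robot touching nothing.
It also fails if it takes over 53 s, if anything falls off the work surface, if the arm or the gripper's body presses on something with over 40 N, if the wrist force passes 120 N, or if a joint passes its speed limit or range.

## Working session

There is one attempt and no reset: what is moved stays moved. The work goes in short steps, each a Python script; the robot and the scene stay as the last script left them, time stands still between calls to the robot, and variables do not carry over. Pictures are saved under pics/ and viewed, and the job is handed in when it is done.

```bash
mkdir -p pics; cat > h.py <<'E'
import numpy as np, cv2
from station import robot, fingers, vision, workorder, recognise
def save(name,img,rgb=True):
    cv2.imwrite('pics/'+name, img[:,:,::-1])
def proj(P,cam):
    c=vision.calibration(cam); P=np.atleast_2d(P).astype(float)
    E=np.array(c['extrinsics']); K=np.array(c['mtx'])
    q=(E@np.c_[P,np.ones(len(P))].T).T[:,:3]
    s=np.c_[q[:,0]/-q[:,2], -q[:,1]/-q[:,2]]
    r2=(s**2).sum(1,keepdims=True); s=s*(1+c['k1']*r2)
    return np.c_[K[0,0]*s[:,0]+K[0,1]*s[:,1]+K[0,2],K[1,1]*s[:,1]+K[1,2]]
def unproj(uv,cam,z):
    c=vision.calibration(cam); uv=np.atleast_2d(uv).astype(float)
    E=np.array(c['extrinsics']); K=np.array(c['mtx'])
    d=np.c_[(uv[:,0]-K[0,2])/K[0,0],(uv[:,1]-K[1,2])/K[1,1]]
    s=d.copy()
    for _ in range(30): s=d/(1+c['k1']*(s**2).sum(1,keepdims=True))
    ray=np.c_[s[:,0],-s[:,1],-np.ones(len(s))]@E[:3,:3]
    o=-E[:3,:3].T@E[:3,3]
    t=(z-o[2])/ray[:,2]
    return o+t[:,None]*ray
E
python3 - <<'E'
from h import *
for c in('top','side'):
    im=vision.grab_frame(c); save(c+'0.png',im)
    k=vision.calibration(c); E=np.array(k['extrinsics']); print(c,k['mtx'],k['k1'],-E[:3,:3].T@E[:3,3])
    for l in('blank','vblock','stop_face','case','trumpet','eyes','beak','clamp','square','pencil'):
        print(l,[(np.round(d['rect']).astype(int).tolist(),round(d['p'],2)) for d in recognise(l,c)])
print(robot.current_time_s(),robot.current_tool_pos(),robot.current_eef_rot(),robot.tip_reach)
E
```

```text
top [[510.1314006   0.        323.3265536]
 [  0.        510.1314006 202.0510536]
 [  0.          0.          1.       ]] -0.05117440281645097 [ 0.31704109 -0.00357016  1.29299439]
blank [([254, 285, 74, 94], 0.97), ([310, 205, 29, 70], 0.73), ([466, 286, 60, 63], 0.63)]
vblock [([384, 208, 56, 87], 0.92), ([297, 125, 22, 35], 0.2)]
stop_face [([383, 209, 61, 94], 0.76), ([492, 202, 55, 36], 0.6)]
case [([149, 158, 125, 107], 0.79), ([384, 208, 62, 89], 0.26)]
trumpet [([472, 145, 64, 54], 0.79)]
eyes [([344, 124, 23, 13], 0.77)]
beak [([298, 122, 24, 36], 0.66)]
clamp [([171, 232, 32, 54], 0.81)]
square [([446, 203, 46, 66], 0.67)]
pencil [([492, 202, 54, 36], 0.64), ([383, 208, 59, 92], 0.47)]
side [[411.65089226   0.         320.55216121]
 [  0.         411.65089226 185.12224937]
 [  0.           0.           1.        ]] -0.04141556983427453 [ 0.27350029 -0.75847878  0.90276101]
blank [([273, 323, 56, 77], 0.86), ([316, 183, 66, 23], 0.85), ([240, 160, 73, 57], 0.69)]
vblock [([378, 338, 18, 70], 0.71), ([333, 239, 96, 59], 0.62), ([354, 292, 67, 54], 0.16)]
stop_face [([335, 240, 92, 64], 0.85)]
case [([316, 94, 80, 67], 0.68), ([334, 237, 90, 58], 0.5)]
trumpet [([420, 272, 53, 88], 0.66), ([266, 121, 41, 15], 0.19)]
eyes [([396, 195, 6, 17], 0.44)]
beak [([379, 163, 21, 20], 0.69)]
clamp []
square [([352, 290, 70, 50], 0.63)]
pencil [([377, 336, 18, 72], 0.85)]
1.1 [0.19926063 0.51263857 0.24829728] [-1.79997871e+02  2.34609008e-03  1.58761623e+02] 0.017
```

View pics/top0.png

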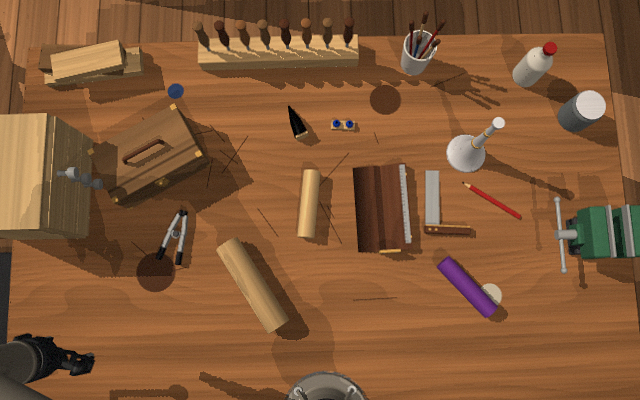

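View pics/side0.png

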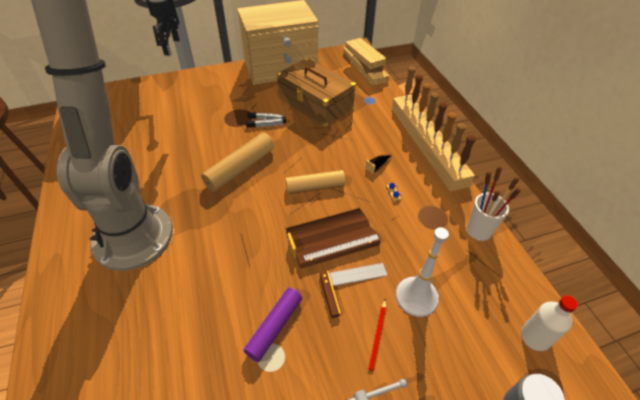

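```bash
python3 - <<'E'
import cv2
a=cv2.imread('pics/top0.png')
cv2.imwrite('pics/crop_t.png',cv2.resize(a[145:345,210:410],None,fx=3,fy=3,interpolation=cv2.INTER_CUBIC))
E
```

```text
(no output)
```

View pics/crop_t.png

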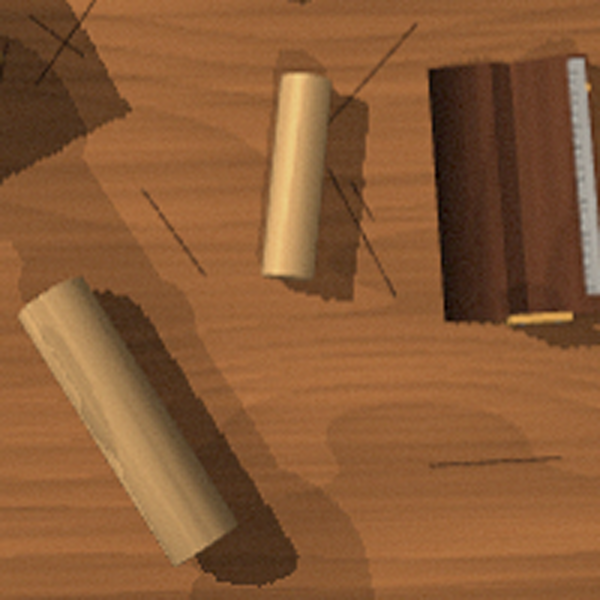

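Three candidates for the blank, in the top picture:
- The pale bar at (310,205).
- A longer, thicker pale bar at (253,285).
- A purple bar at (467,287).

The blank is not purple and is the smaller of the pale ones, so it is the bar at (310,205). In the enlarged crop it's the upper middle bar, left of the V-block. The ramp is on the V-block's left side, and the brass stop is at its lower end, near (390,251). Next I'll measure both.

```bash
cat > meas.py <<'E'
from h import *
from scipy.optimize import least_squares
def T(p):  # x,y,yawdeg
    c,s=np.cos(np.radians(p[2])),np.sin(np.radians(p[2])); R=np.array([[c,-s],[s,c]])
    return lambda P:(np.c_[np.atleast_2d(P)[:,:2]@R.T+np.array(p[:2]),np.atleast_2d(P)[:,2]])
def edges_block():
    L=.11
    pr=[(.071,0),(.019,.0118),(.017,.0118),(0,.002),(-.042,.0262),(-.064,.0262)]
    return [np.array([[-L,y,z],[L,y,z]]) for y,z in pr]+[np.array([[sx*L,y,z] for y,z in pr]) for sx in(-1,1)]+[np.array([[-L,-.03,.044],[-L,.02,.044]])]
def edges_blank(r=.022,L=.085,z0=0.022):
    a=np.linspace(0,2*np.pi,40)
    return [np.c_[np.full(40,s*L),r*np.cos(a),z0+r*np.sin(a)] for s in(-1,1)]
def blank_hull(p,cam,z0=.022):
    P=np.vstack(edges_blank(z0=z0)); return cv2.convexHull(proj(T(p)(P),cam).astype(np.float32))[:,0]
def overlay(img,cam,pb,pk,name,box,f,z0=.022):
    x0,y0,x1,y1=box
    o=cv2.resize(img[y0:y1,x0:x1],None,fx=f,fy=f,interpolation=cv2.INTER_CUBIC).copy()
    def dr(uv,col,cl=False):
        q=np.round(((uv+0.5-np.array([x0,y0]))*f)).astype(np.int32); cv2.polylines(o,[q],cl,col,1,cv2.LINE_AA)
    if pb is not None:
        for e in edges_block(): dr(proj(T(pb)(e),cam),(0,255,0))
    if pk is not None: dr(blank_hull(pk,cam,z0),(0,0,255),True)
    save(name,o)
E
python3 - <<'E'
from meas import *
t=cv2.imread('pics/top0.png')[:,:,::-1]; s=cv2.imread('pics/side0.png')[:,:,::-1]
f=3
px=lambda x,y:(x/3+210-.33,y/3+145-.33)
toe=unproj([px(430,70),px(447,322)],'top',0); print('toe',toe, np.linalg.norm(toe[0]-toe[1]))
b=unproj([px(282,72),px(330,75),px(263,275),px(313,278)],'top',.022); print(b)
d=toe[0]-toe[1]; yaw=np.degrees(np.arctan2(d[1],d[0])); mid=toe.mean(0)
n=np.array([-np.sin(np.radians(yaw)),np.cos(np.radians(yaw))])
pb=[*(mid[:2]-.071*n),yaw]
d=b[:2].mean(0)-b[2:].mean(0); pk=[*b.mean(0)[:2],np.degrees(np.arctan2(d[1],d[0]))]
print(pb,pk,np.linalg.norm(d))
overlay(t,'top',pb,pk,'ov_t.png',(270,150,430,270),5)
overlay(s,'side',pb,pk,'ov_s.png',(270,150,400,270),5)
E
```

```text
toe [[ 0.61452078 -0.08866922  0.        ]
 [ 0.39668896 -0.09558088  0.        ]] 0.21794144199040008
[[ 0.61082805  0.03870741  0.022     ]
 [ 0.60719739 -0.00204964  0.022     ]
 [ 0.43818859  0.0577626   0.022     ]
 [ 0.43466166  0.01619945  0.022     ]]
[np.float64(0.5078565211762668), np.float64(-0.16308933960071584), np.float64(1.8173474594227832)] [np.float64(0.5227189212401051), np.float64(0.02765495383705282), np.float64(-6.168214343399674)] 0.17359256690184213
```

View pics/ov_t.png

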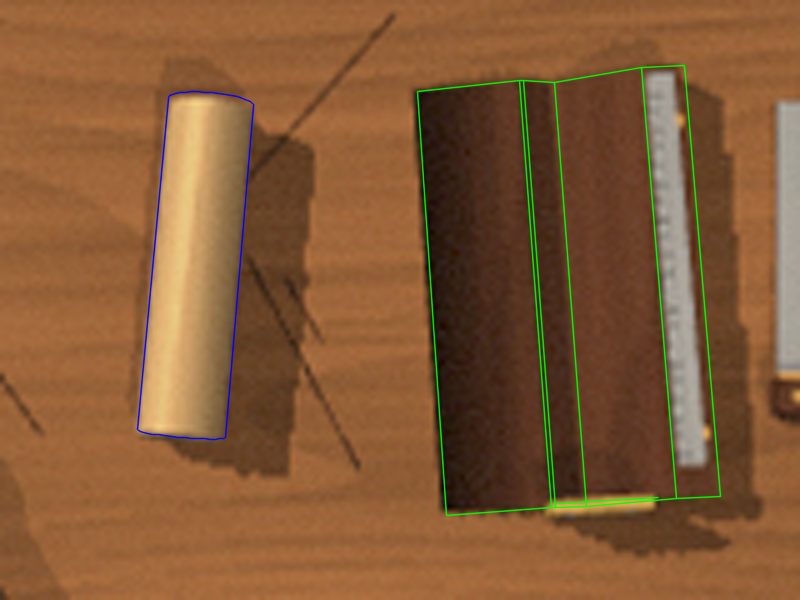

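View pics/ov_s.png

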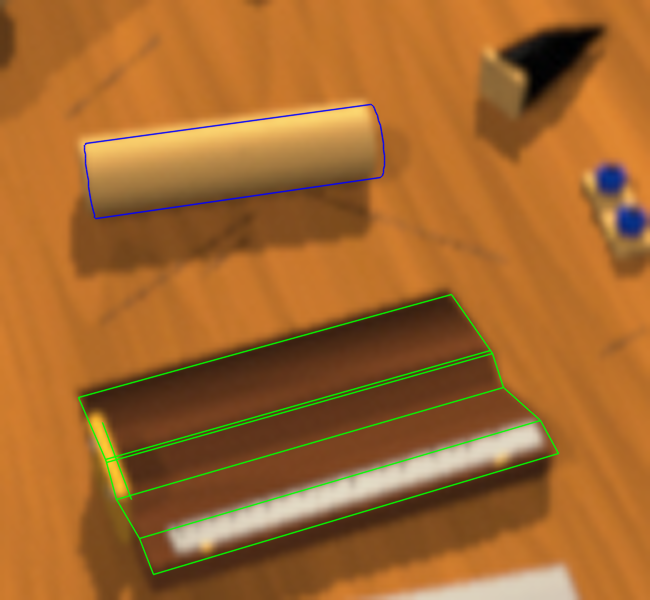

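The overlays fit well in both views. In the top crop the blank spans (140,92)-(253,438), and the V-block edges land on the drawn lines. In the block frame the blank sits at about x=+21 mm, y=+190 mm, 8° askew. Next I bring the open gripper down behind it with a light touch on the bench, because the open fingers' reach is uncertain.

```bash
cat > w.py <<'E'
from meas import *
PB=[0.508,-0.163,1.8]
def W(x,y,z): return T(PB)([[x,y,z]])[0]
ORI=[180,0,91.8]
E
python3 - <<'E'
from w import *
robot.move_to(W(.012,.248,.16),ORI)
print(robot.current_time_s(), robot.current_finger_gap())
robot.line_to(W(.012,.248,.045),velocity=.15)
f0=np.array(robot.current_contact_force())
r=robot.line_to(W(.012,.248,.008),velocity=.03,f_stop=2.5)
print(r,robot.current_tool_pos(),np.round(f0,2),np.round(robot.current_contact_force(),2),robot.current_time_s())
p=robot.current_tool_pos()
robot.line_to([p[0],p[1],p[2]+.013],velocity=.06)
for c in('top','side'): save(c+'1.png',vision.grab_frame(c))
print(robot.current_tool_pos(),robot.current_time_s())
s=cv2.imread('pics/side1.png')[:,:,::-1];save('side1c.png',cv2.resize(s[100:280,200:420],None,fx=3,fy=3))
E
```

```text
3.0417 0.9994738371083514
False [0.51241133 0.08526919 0.00819408] [0.01 1.04 0.24] [-0.41  0.61  0.07] 5.3417
[0.51245732 0.08538284 0.02136868] 5.8083
```

View pics/side1c.png

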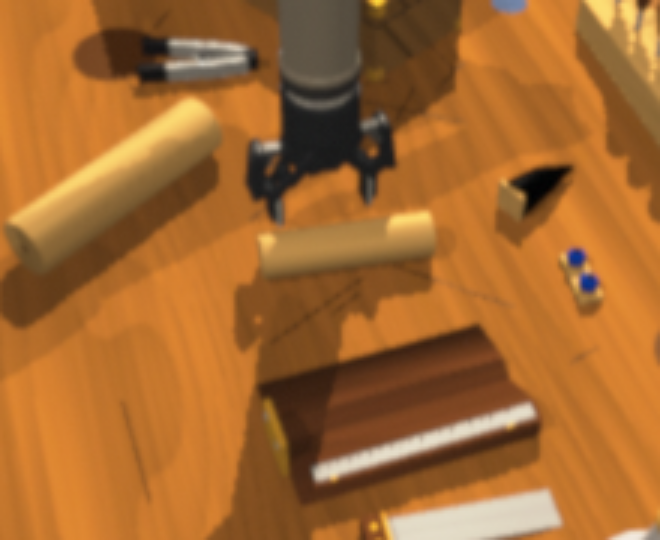

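View pics/top1.png

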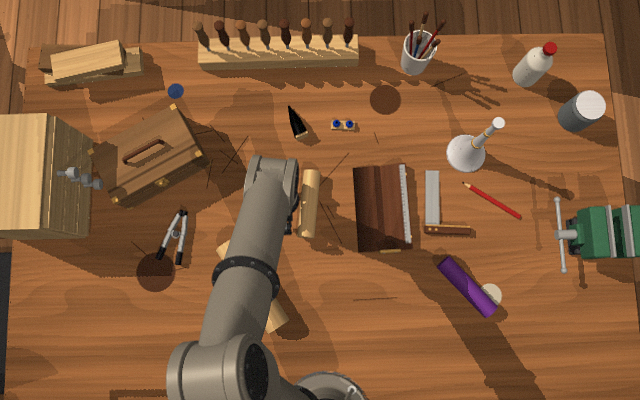

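The tips are clear of the bench, behind the blank, at about crop (278,215) and (370,195). There was no touch at TCP z = 8 mm, so the open tips reach only about 4 mm past the TCP. I'll use TCP z = 18 mm and roll the blank.

```bash
python3 - <<'E'
from w import *
p=W(.012,.248,.018); robot.line_to(p,velocity=.05)
robot.line_to(W(.012,.130,.018),velocity=.05)
for c in('top','side'): save(c+'2.png',vision.grab_frame(c))
print(robot.current_tool_pos(),robot.current_contact_force(),robot.current_time_s())
s=cv2.imread('pics/side2.png')[:,:,::-1];overlay(s,'side',PB,None,'side2c.png',(240,120,420,280),4)
s=cv2.imread('pics/top2.png')[:,:,::-1];overlay(s,'top',PB,None,'top2c.png',(270,150,430,270),5)
E
```

```text
[ 0.51589296 -0.03252665  0.01798356] [-0.03136554  0.25542328 -0.03000137] 8.6667
```

View pics/side2c.png

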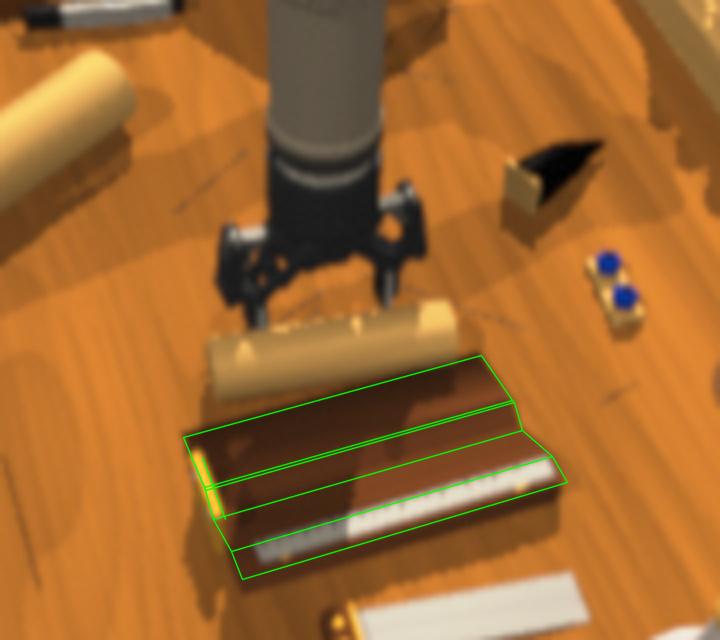

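View pics/top2c.png

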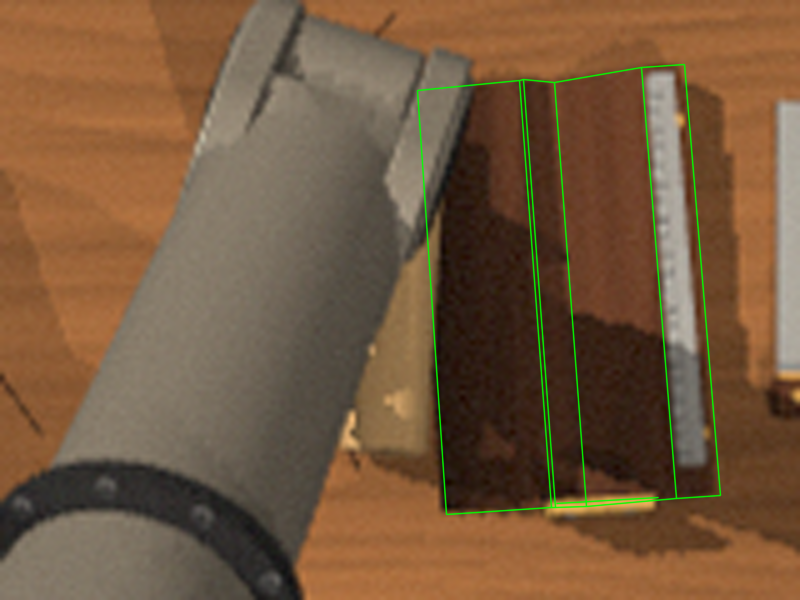

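The blank has rolled along but is still a bit askew (side crop, lower edge from (215,400) to (455,350)). I'll fit its pose before the ramp, since it drifts towards the stop.

```bash
python3 - <<'E'
from w import *
# side crop px -> full
px=lambda x,y:np.array([x/4+240-.5,y/4+120-.5])
obs=np.array([px(215,400),px(455,350),px(208,343)])
# bottom silhouette edge points & end extents; use manual grid fit of hull to lower edge + left/right extents
def res(p):
    h=blank_hull(p,'side')
    out=[]
    for q in(px(240,396),px(340,375),px(440,353),px(209,360),px(458,330),px(212,350)):
        out.append(cv2.pointPolygonTest(h.reshape(-1,1,2),(float(q[0]),float(q[1])),True))
    return out
r=least_squares(res,[.515,-.065,-3],x_scale=[.01,.01,1],diff_step=1e-4); print(r.x,r.fun)
d=np.array(r.x[:2])-PB[:2]; a=np.radians(PB[2]); print('blockframe',d@[np.cos(a),np.sin(a)],d@[-np.sin(a),np.cos(a)],r.x[2]-PB[2])
s=cv2.imread('pics/side2.png')[:,:,::-1];overlay(s,'side',PB,r.x,'side2d.png',(240,120,420,280),4)
s=cv2.imread('pics/top2.png')[:,:,::-1];overlay(s,'top',PB,r.x,'top2d.png',(330,190,430,270),6)
print(proj([W(-.11,-.03,.044),W(-.11,.02,.044),W(-.104,-.03,.044),W(-.104,.02,.044),W(-.116,-.03,.044),W(-.116,.02,.044)],'top'))
E
```

```text
[ 0.51388504 -0.06448748 -2.07196831] [-0.01195776 -0.10424216  0.0479496  -0.27889094  0.56115385  0.82441213]
blockframe 0.008976489460839704 0.09827905774316333 -3.8719683064811283
[[401.01633383 248.8455082 ]
 [380.67658415 250.0217125 ]
 [400.82264771 246.3982368 ]
 [380.49733605 247.57136723]
 [401.21011219 251.2961862 ]
 [380.8559529  252.47547145]]
```

View pics/side2d.png

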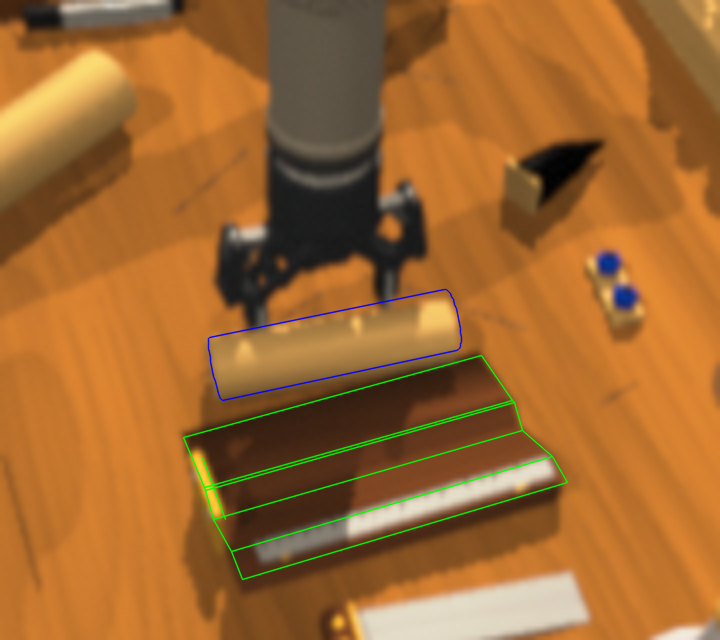

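View pics/top2d.png

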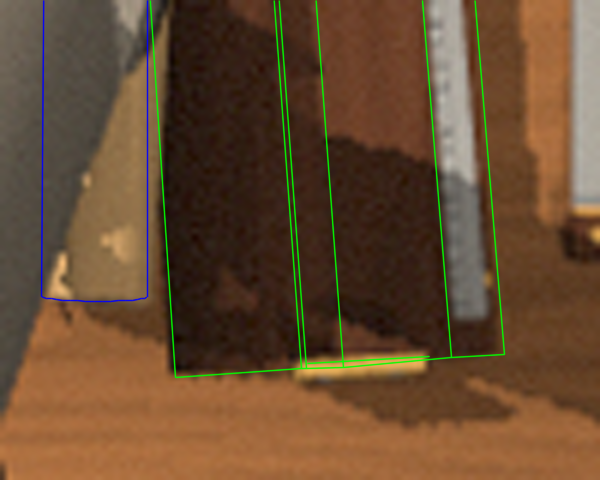

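The blank is at block x = +9 mm and y = +98 mm, 4° askew. That leaves about 34 mm to the stop position, which is safe. Next I go up onto the slope and pause so it settles square.

```bash
python3 - <<'E'
from w import *
robot.line_to(W(.008,.074,.018),velocity=.04)
robot.pause(.4)
for c in('top','side'): save(c+'3.png',vision.grab_frame(c))
print(robot.current_tool_pos(),robot.current_contact_force(),robot.current_time_s())
s=cv2.imread('pics/side3.png')[:,:,::-1];overlay(s,'side',PB,None,'side3c.png',(240,120,420,280),4)
E
```

```text
[ 0.51365556 -0.08870706  0.01799434] [-0.18896378 -0.49330576  0.27557316] 10.7167
```

View pics/side3c.png

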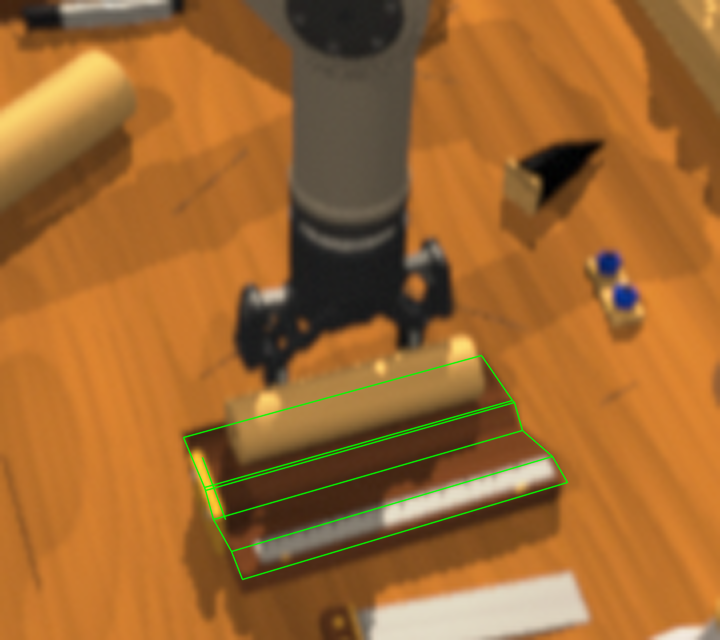

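The blank is now parallel to the lip (lower edge from (240,462) to (483,397)) and its near end is clear of the stop. Now I take it over the lip.

```bash
python3 - <<'E'
from w import *
robot.line_to(W(.008,.044,.018),velocity=.03)
robot.pause(.5)
save('side4.png',vision.grab_frame('side'))
print(robot.current_tool_pos(),robot.current_contact_force(),robot.current_time_s())
s=cv2.imread('pics/side4.png')[:,:,::-1];overlay(s,'side',PB,[*W(.009,0,0)[:2],1.8],'side4c.png',(240,120,420,280),4,z0=.0274)
E
```

```text
[ 0.51463271 -0.11875564  0.01802125] [-0.03145847  0.41277262  0.09937747] 12.4167
```

View pics/side4c.png

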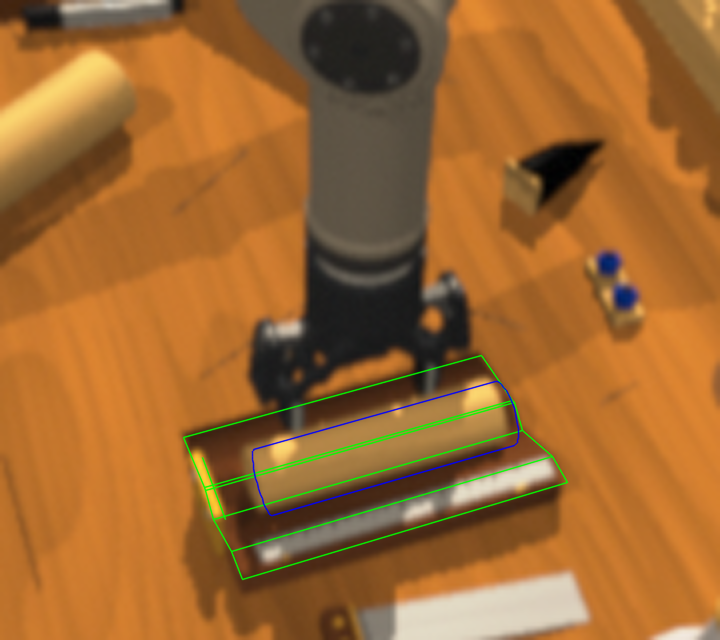

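The blank lies in the V, and the fitted outline at y = 0 matches to about 2 mm. Now I back off, lift, shut the fingers and move past the free end.

```bash
python3 - <<'E'
from w import *
robot.line_to(W(.012,.075,.018),velocity=.08)
robot.line_to(W(.012,.085,.13),velocity=.2)
fingers.gripper_to(0.0,20)
robot.move_to(W(.14,.0,.13),ORI)
for c in('top','side'): save(c+'5.png',vision.grab_frame(c))
print(robot.current_tool_pos(),robot.current_finger_gap(),robot.current_time_s())
pk=[*W(.008,0,0)[:2],1.8]
s=cv2.imread('pics/side5.png')[:,:,::-1];overlay(s,'side',PB,pk,'side5c.png',(240,120,420,280),4,z0=.0274)
s=cv2.imread('pics/top5.png')[:,:,::-1];overlay(s,'top',PB,pk,'top5c.png',(320,130,440,270),4,z0=.0274)
E
```

```text
[ 0.64727671 -0.15726394  0.1299913 ] 0.0002826148688918897 15.1917
```

View pics/side5c.png

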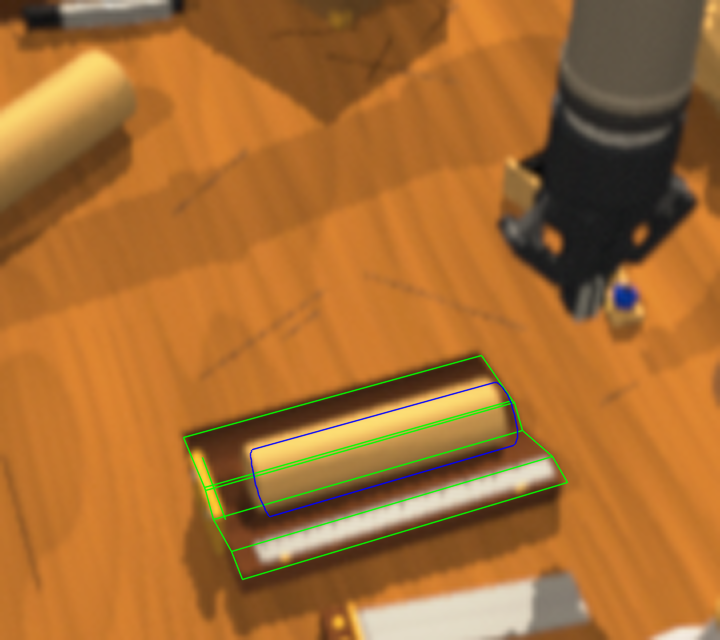

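View pics/top5c.png

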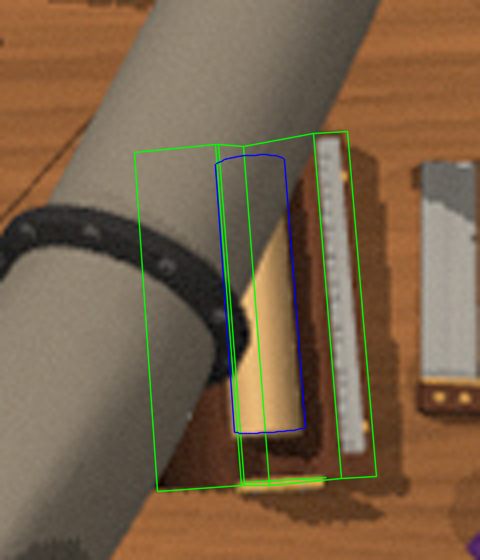

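It is seated in the V at block x ≈ +7 mm and has to slide about 32 mm. The closed fingertips are beyond the free end at (585,315) in the side crop. I'll lower them and push gently with a force stop.

```bash
python3 - <<'E'
from w import *
robot.line_to(W(.14,0,.037),velocity=.15)
robot.pause(.2)
r=robot.line_to(W(.062,0,.037),velocity=.025,f_stop=4)
p=np.array(robot.current_tool_pos()); d=p[:2]-PB[:2]; a=np.radians(1.8)
print(r,p,'xb',d@[np.cos(a),np.sin(a)],robot.current_contact_force(),robot.current_time_s())
save('side6.png',vision.grab_frame('side'))
pk=[*W(-.025,0,0)[:2],1.8]
s=cv2.imread('pics/side6.png')[:,:,::-1];overlay(s,'side',PB,pk,'side6c.png',(240,120,420,280),4,z0=.0274)
E
```

```text
True [ 0.58289667 -0.16056806  0.0370318 ] xb 0.07493609913008611 [1.75034336 0.57221238 0.44555193] 18.4583
```

View pics/side6c.png

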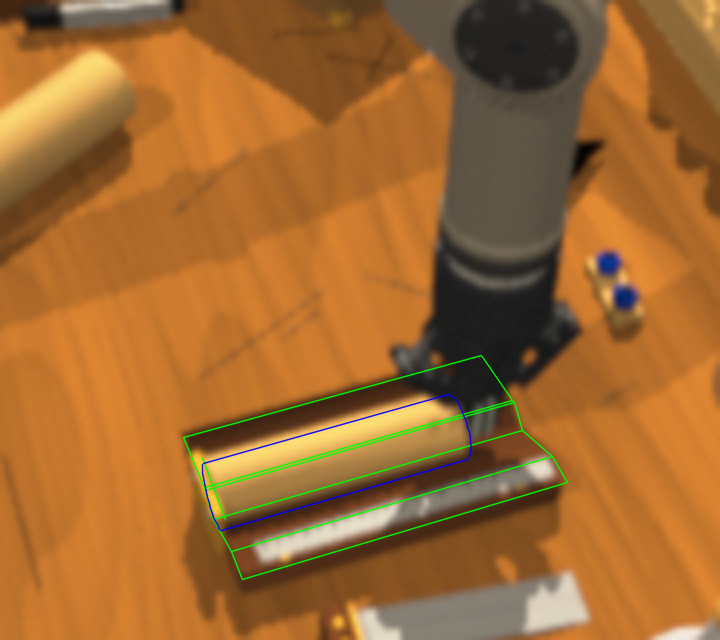

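The finger stopped at x = 74.9 mm, and I'd predicted 74.5 mm for the blank against the stop. I'll check with a second light, slow push, then retreat.

```bash
python3 - <<'E'
from w import *
a=np.radians(1.8)
xb=lambda:(np.array(robot.current_tool_pos())[:2]-PB[:2])@[np.cos(a),np.sin(a)]
robot.line_to(W(.079,0,.037),velocity=.03); robot.pause(.2)
r=robot.line_to(W(.066,0,.037),velocity=.012,f_stop=3)
print(r,xb(),robot.current_contact_force())
robot.line_to(W(.125,0,.037),velocity=.06)
robot.line_to(W(.14,.0,.16),velocity=.2)
robot.move_to(W(.08,.3,.22),ORI)
robot.pause(.3)
for c in('top','side'): save(c+'7.png',vision.grab_frame(c))
print(robot.current_time_s())
pk=[*W(-.025,0,0)[:2],1.8]
s=cv2.imread('pics/side7.png')[:,:,::-1];overlay(s,'side',None,pk,'side7c.png',(240,120,420,280),4,z0=.0274)
s=cv2.imread('pics/top7.png')[:,:,::-1];overlay(s,'top',None,pk,'top7c.png',(320,130,440,270),4,z0=.0274)
for c in('top','side'):
  x=cv2.absdiff(cv2.imread(f'pics/{c}0.png'),cv2.imread(f'pics/{c}7.png')).max(2)
E
```

```text
True 0.07496397808742386 [ 1.23390119 -0.59141545  0.67244173]
22.9333
```

View pics/side7c.png

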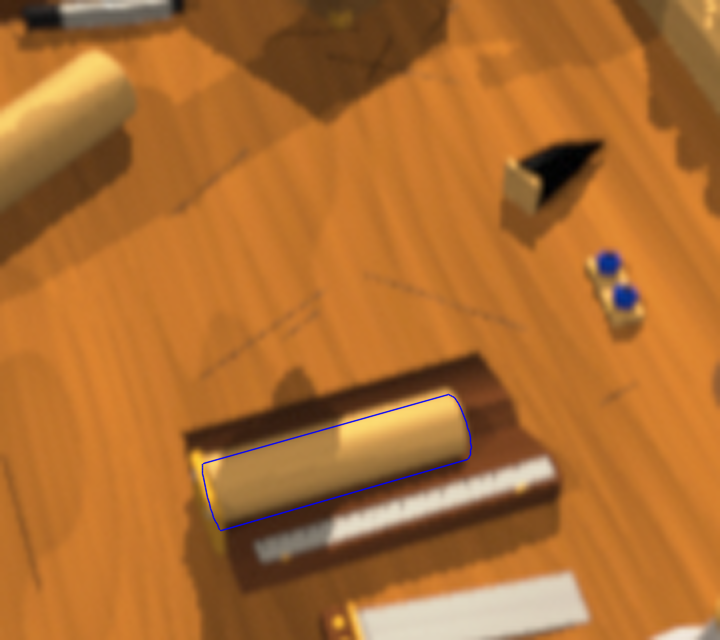

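View pics/top7c.png

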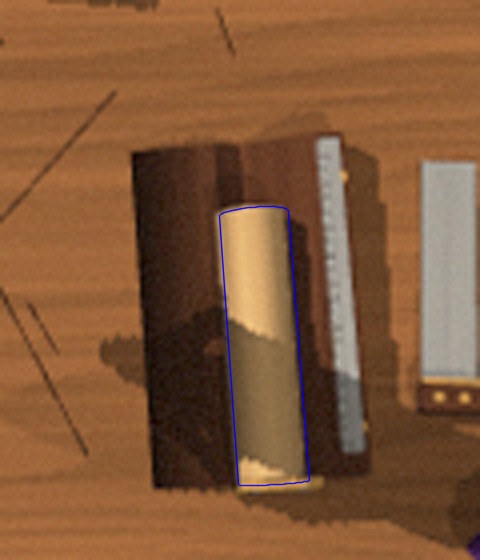

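View pics/top7.png

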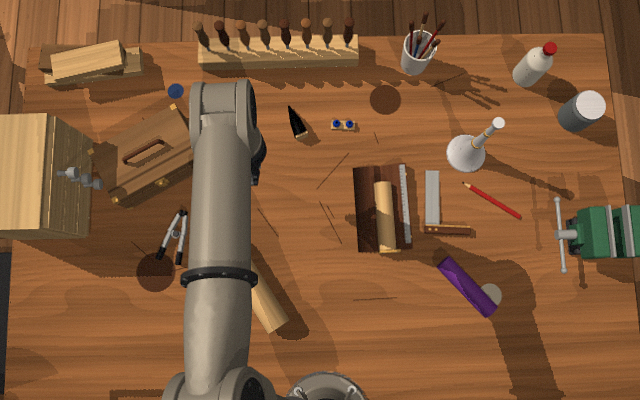

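The blank lies in the V with its near end at the brass stop (top image about (389,250)), and its outline matches the predicted home pose. Everything else is where it was, and the arm touches nothing.

```bash
python3 - <<'E'
from w import *
workorder.close_job(); print(robot.current_time_s())
E
```

```text
the job is handed in; nothing more can be done
the job is handed in; nothing more can be done
```

The blank is lying in the V against the brass stop, and the job is handed in at about 23 s on the robot's clock. I rolled the smaller pale bar with two open fingertips along the bench, up the ramp (where it came square) and over the lip into the V. Then I slid it home by pushing its free end with the closed fingertips.

**Checks that agreed:**
- Both end pushes stopped at 74.9–75.0 mm in the block frame, and I had predicted 74.5 mm for the blank against the stop.
- In the last side and top pictures the blank's outline matches the home pose to about 1–2 mm. I saw no other object moved, though the arm hid part of the larger pale bar in the top view.

**One check that disagreed:** a light touch-down on the bench made no contact where I expected it. The open fingertips reach only about 4 mm past the tool point, so I lowered the pushing height before rolling.

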